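# Try the dosing dispensers and set the jammed one aside

### The arm

A 6-joint arm with a two-finger parallel gripper is mounted at the origin on the work surface. World frame = base frame: x ahead of the robot, y to its left, z up, the work surface at z = 0. Lengths are in m, angles in rad, forces in N, time in s.
With the tool pointing down it reaches from about 0.4 to 0.825 m from the base axis. Payload 7 kg.
Tool frame: the origin (TCP) lies midway between the tips of the shut fingers; the grasp point (between the pads) lies 19 mm behind it (robot.pinch_z is the distance from the TCP to the grasp point, in m); y points along the fingers, z is the direction in which the jaws open and shut, and the axes are right-handed (so a half turn about y gives the same grasp; the last joint's range is limited). The gripper opens to 88 mm and grips with 3 to 60 N. Pads are 19 mm wide; open, the fingers measure 130 mm over their backs; the gripper's body (78 mm by 193 mm) begins 47 mm behind the grasp point.
Start: joints at [1.584, 0.359, 0.012, 0, -1.224, -0.288], TCP at [0.183, 0.65, 0.199] pointing down, gripper open.
Joint ranges: [-3.07, 3.07], [-1.43, 2.12], [-1.02, 1.25], [-3.03, 1.67], [-3.05, -0], [-3.03, 3.03]. Speed limits (rad/s): [2.39, 2.39, 3.01, 3.14, 3.14, 3.14].

### API

Orientations are given as [roll, pitch, yaw] about the fixed x, y, z axes, in that order (R = Rz(yaw) Ry(pitch) Rx(roll)).
In Python, from rig import robot, grab_frame, camera_info, order gives the robot as it stands. The module is installed in compiled form; this text tells all that it offers.
- The arm moves only by the shell command python3 -m creep 'ROWS'. ROWS is text: rows parted by semicolons, each of 7 numbers parted by spaces: the finger opening in cm, from 0 to 8.76, then the shift along the tool's x, y, z in cm, then the turn, a rotation vector about the tool's x, y, z in rad. In form: fingers dx dy dz wx wy wz; .... A call has 1 to 12 rows; each row is the pose to reach, as a shift and turn from the pose commanded when the call began, along the tool's axes at that moment; what a row does not reach only later rows make up. A row lasts 1/10 s, in which the tool goes at most 50 mm and 8.59 degrees, less where a joint would pass 70% of its speed; a pose out of reach is approached as far as the arm can. A call with a gripper value outside its range is refused whole. The fingers move at their own pace and stop on an object; the grip force is fixed at half the most. Time passes only in rows, so rows that repeat a pose let the fingers close. It gives the time, the measured TCP pose, the force and the opening at its end, in the units of the state.
- robot.sense(): the state, without advancing time (a new reading comes with each control period).
- grab_frame(name): name is "scene" or "top" or "wrist"; returns the picture (384x512x3 uint8, red, green, blue); there is no depth.
- camera_info(name): a dict with "intrinsics" (3x3 intrinsics, pixels), "R" (3x3) and "t" (3): a world point X has camera coordinates R X + t. Camera axes: x right, y down, z forward; pixel columns grow to the right and rows downward; lengths in m; the calibration is good to about 2 mm. The wrist camera is an equidistant fisheye: a pixel r from the principal point sees the ray r / f radians off the axis. A picture is of the moment at which its call begins: read the wrist's pose just before it. camera_info takes no time and is no camera call; for the wrist camera it gives the pose at the moment of the call.
- order.sign_off(): hands the job in, once; it reports no verdict.
The state is a dict: "time_s": time; "q": joint angles; "qd": joint speeds; "tau": joint torques, N m; "position": TCP position; "tcp_rot": TCP orientation; "wrist_force": force on the tool from outside, world axes, zero at the start; "wrist_torque": the same for the moment, N m; "gripper_width": finger opening in m.
Only numpy, scipy, OpenCV 4.12 (cv2) and the standard library are available. Lean on these libraries where they do the work, as an engineer would, in place of code of your own. Each camera call takes 0.05 s, during which the arm holds its last target. There are 200 camera calls.

### The job

Try both dosing dispensers by gently pushing each plunger straight down through its stroke: one runs freely, the other meets rising resistance part-way and must not be forced. Leave the free one standing where it is with its plunger pushed fully home, and set the jammed one down gently, upright, on the floor of the low steel reject tray, its plunger left where it jammed. Do not tip either of them over or shift the bottles and other things around.

Things in the scene. Friction and masses are not known exactly. Their poses are not given: they have to be found in the camera images.
- dispenser_1: dosing dispenser, loose: upright aluminium barrel 44 mm in diameter, 96 mm high, on a round foot 72 mm in diameter, 8 mm thick; about 0.55 kg. Origin: centre of the foot's underside, z up. The two look alike; one of them, drawn anew each time, is jammed. With the plunger pushed in, a gripper pointing down can straddle it and grip the barrel 10 to 15 mm below the rim.
- plunger_1 (a joint): travel (m) of dispenser_1's plunger: 0 out, 0.050 home (plate on the rim); starts at 0 to 0.006, stays where left. Free: steady 3 N, dead stop at home. Jammed: 3 N for 34 mm, then rising 2 N per mm, never past 0.043, springing back a few mm when let go. Push slowly, ease off once resistance has clearly risen (8 to 15 N); over 40 N short of home does damage.
- thumb_1: white thumb plate on top of the plunger of dispenser_1, a disc 36 mm in diameter and 7 mm thick on an 11 mm rod; origin: centre of its upper face, which is the face to push straight down. It is 154 mm above the dispenser's underside when the plunger is out, 120 mm where the jam is met, 104 mm when home.
- dispenser_2: dosing dispenser, loose: upright aluminium barrel 44 mm in diameter, 96 mm high, on a round foot 72 mm in diameter, 8 mm thick; about 0.55 kg. Origin: centre of the foot's underside, z up. The two look alike; one of them, drawn anew each time, is jammed. With the plunger pushed in, a gripper pointing down can straddle it and grip the barrel 10 to 15 mm below the rim.
- plunger_2 (a joint): travel (m) of dispenser_2's plunger: 0 out, 0.050 home (plate on the rim); starts at 0 to 0.006, stays where left. Free: steady 3 N, dead stop at home. Jammed: 3 N for 34 mm, then rising 2 N per mm, never past 0.043, springing back a few mm when let go. Push slowly, ease off once resistance has clearly risen (8 to 15 N); over 40 N short of home does damage.
- thumb_2: white thumb plate on top of the plunger of dispenser_2, a disc 36 mm in diameter and 7 mm thick on an 11 mm rod; origin: centre of its upper face, which is the face to push straight down. It is 154 mm above the dispenser's underside when the plunger is out, 120 mm where the jam is met, 104 mm when home.
- tray: the reject tray: low open steel tray fixed to the bench, 160 mm (its x) by 140 mm (its y) outside, walls 5 mm thick and 35 mm high, floor 5 mm thick, nothing in it. Origin: centre of its underside. It and the two dispensers swap places from time to time.
- amber_bottle: bystander: amber bottle, 50 mm in diameter, 110 mm high, origin at the centre of its underside
- stopper_bottle: bystander: clear glass bottle with a flat stopper, 50 mm in diameter, 106 mm high, origin at the centre of its underside
- reagent_jar: bystander: white jar, 84 mm in diameter, 105 mm high, behind the work area, origin at the centre of its underside
- small_jar: bystander: white jar, 64 mm in diameter, 85 mm high, behind the work area, origin at the centre of its underside
- beaker: bystander: glass beaker, 70 mm in diameter, 85 mm high, behind the work area, origin at the centre of its underside
- wrench: bystander: steel wrench lying flat, 170 mm long, origin under its middle, behind the work area
Things that resemble listed ones, but are neither listed nor needed, are in the scene too. What is shaped like the dispenser_1 but green or purple is not meant.

How it is judged:
By the outcome, as a careful person would: the job done as asked, in the order asked, and still so for the second after the job is handed in, with the robot touching nothing.
It also fails if it takes over 64 s, if anything falls off the work surface, if the arm or the gripper's body presses on something with over 40 N, if the wrist force passes 120 N, or if a joint passes its speed limit or range.

## Working session

There is one attempt and no reset: what is moved stays moved. The work goes in short steps, Python scripts to look and compute and a shell command to move; the robot and the scene stay as the last step left them, time stands still between calls to the robot, and variables do not carry over. Pictures are saved under pics/ and viewed, about 8 in all and at most 12, crops included, and the job is handed in when it is done.

```bash
mkdir -p pics && python3 - <<'E'
from rig import robot, grab_frame, camera_info
import cv2, numpy as np
np.set_printoptions(precision=4,suppress=True)
s=robot.sense();print(s['time_s'],s['position'],s['tcp_rot'],s['gripper_width'],s['wrist_force'],robot.pinch_z)
for n in ['scene','top','wrist']:
    c=camera_info(n);print(n,c['intrinsics'],c['R'],c['t'])
    cv2.imwrite(f'pics/{n}0.png',grab_frame(n)[...,::-1])
E
```

```text
0.0 [0.183  0.6491 0.1978] [-1.5691  0.0001  2.8667] 0.0875661028182853 [-0.0167  0.6425  0.1164] 0.0188
scene [[487.6113   0.     257.56  ]
 [  0.     487.6113 194.3532]
 [  0.       0.       1.    ]] [[ 0.8347  0.5506 -0.0123]
 [ 0.3939 -0.6124 -0.6854]
 [-0.3849  0.5673 -0.728 ]] [-0.4887 -0.1579  1.6239]
top [[350.2989   0.     258.8765]
 [  0.     350.2989 192.526 ]
 [  0.       0.       1.    ]] [[ 0.0238 -0.9996 -0.0163]
 [-0.9982 -0.0229 -0.0556]
 [ 0.0552  0.0176 -0.9983]] [-0.0068  0.6121  0.8773]
wrist [[297.3186   0.     257.4173]
 [  0.     297.3186 181.4973]
 [  0.       0.       1.    ]] [[-0.2715 -0.9624  0.0006]
 [-0.9263  0.2615  0.2714]
 [-0.2614  0.0731 -0.9625]] [ 0.6749 -0.0353  0.3893]
```

View pics/scene0.png

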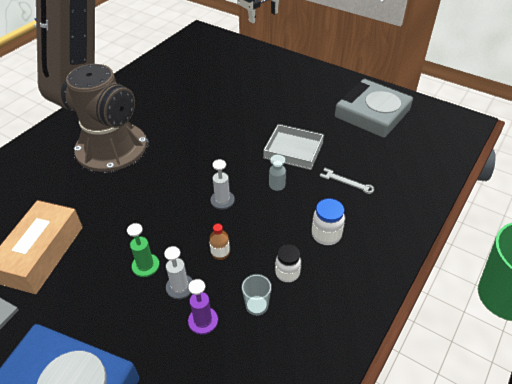

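View pics/top0.png

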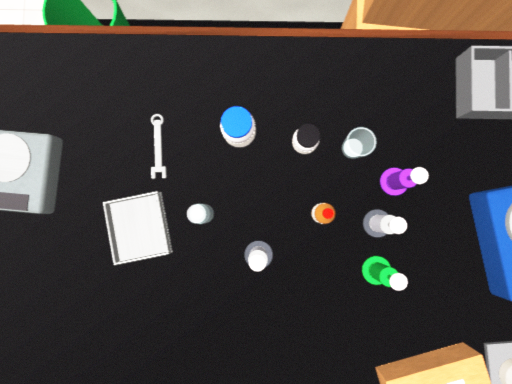

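The two aluminium dispensers are at scene (221,185) and (176,270), top (258,257) and (385,224). The green one at top (388,275) and the purple one at (405,178) are not meant. The low steel tray is at top (138,228). The grey divided box at top (485,82) is a lookalike at most. Next I'll measure these and make one enlarged crop to confirm.

```bash
cat > h.py <<'E'
import numpy as np, cv2
from rig import robot, grab_frame, camera_info
np.set_printoptions(precision=4,suppress=True)
def ray(n,uv,c=None):
    c=c or camera_info(n);K=c['intrinsics'];R=np.array(c['R']);t=np.array(c['t'])
    p=np.array([(uv[0]-K[0][2])/K[0][0],(uv[1]-K[1][2])/K[1][1]])
    if n=='wrist':
        r=np.hypot(*p);d=np.r_[p/max(r,1e-9)*np.sin(r),np.cos(r)]
    else: d=np.r_[p,1]
    d=R.T@d;return -R.T@t,d/np.linalg.norm(d)
def plane(n,uv,z,c=None):
    o,d=ray(n,uv,c);return o+d*(z-o[2])/d[2]
def tri(n1,a,n2,b):
    o1,d1=ray(n1,a);o2,d2=ray(n2,b)
    s=np.linalg.lstsq(np.c_[d1,-d2],o2-o1,rcond=None)[0]
    p,q=o1+s[0]*d1,o2+s[1]*d2
    return (p+q)/2,np.linalg.norm(p-q)
def proj(n,X):
    c=camera_info(n);p=np.array(c['intrinsics'])@(np.array(c['R'])@X+c['t']);return p[:2]/p[2]
def blobs(im,mask,amin=60):
    n,l,st,ce=cv2.connectedComponentsWithStats(mask.astype(np.uint8))
    return [(st[i],ce[i]) for i in range(1,n) if st[i][4]>=amin]
def toolmove(target):   # shift in cm along tool axes to bring TCP to target
    from scipy.spatial.transform import Rotation as Ro
    s=robot.sense();R=Ro.from_euler('xyz',s['tcp_rot']).as_matrix()
    return R.T@(np.array(target)-s['position'])*100
E
python3 - <<'E'
from h import *
for n in ['scene','top']:
    im=cv2.imread(f'pics/{n}0.png').astype(int)
    w=(im.min(2)>225)
    print(n,'white')
    for st,ce in blobs(im,w,40):print(st,ce.round(1))
im=cv2.imread('pics/top0.png')
c1=cv2.resize(im[180:280,90:290],None,fx=4,fy=4,interpolation=cv2.INTER_CUBIC)
c2=cv2.resize(im[150:300,330:530][:, :182],None,fx=4,fy=4,interpolation=cv2.INTER_CUBIC)
c2=c2[:600]
a=np.zeros((600,800,3),np.uint8);a[:200,:400]=cv2.resize(c1,(400,200))
s=cv2.imread('pics/scene0.png')
a[:360,400:]=cv2.resize(s[215:335,120:253],(400,360))
a[210:600,:390]=cv2.resize(im[160:290,345:475],(390,390))
a[370:600,400:700]=cv2.resize(s[120:212,200:320],(300,230))
cv2.imwrite('pics/c1.png',a)
E
```

```text
scene white
[  95    0  144   73 4954] [146.2  26.3]
[   0   40   61   85 2525] [22.9 85.3]
[417  74  51  31 769] [440.7  89.2]
[460  89  52  60 935] [489.4 108.3]
[  0 110  16  17 150] [  5.  117.4]
[  0 118  32  29 433] [ 12.9 130. ]
[500 126  12  28 170] [507.5 142.8]
[ 474  152   38   63 1352] [497.2 185.9]
[213 160  13   9  88] [218.8 164.1]
[458 183  22  39 194] [468.3 202.1]
[501 201  11  27 113] [507.7 215.9]
[464 204  39  32 697] [483.3 219.4]
[ 12 218  37  36 535] [ 30.2 235.8]
[435 222  26  45 232] [447.5 243.9]
[127 224  15  11 130] [134.1 229.1]
[453 224  41  35 808] [473.6 240.9]
[165 247  15  12 145] [171.8 252.6]
[442 246  43  38 918] [463.  264.2]
[422 267  17  26 145] [430.1 279.3]
[ 429  270   45   41 1039] [451.3 289.4]
[189 280  16  13 171] [196.3 286. ]
[466 286  40  44 559] [482.8 311.3]
[409 292  17  28 159] [416.9 305.7]
[ 416  295   47   45 1172] [439. 317.]
[ 453  313   49   48 1313] [477.5 336.4]
[394 320  19  31 185] [402.5 334.9]
[505 321   7  13  70] [508.5 327. ]
[ 401  323   49   50 1356] [425.3 347.1]
[494 333  18  38 464] [504.6 352.2]
[ 440  343   51   41 1352] [464.4 366.4]
[377 350  20  34 202] [386.8 366.4]
[385 354  52  30 954] [409.3 372.7]
[486 364  25  20 331] [497.7 375.5]
[435 376  19   8  84] [442.4 380.6]
top white
[   0    0   44   25 1040] [21.1 11.6]
[151 120  14  58 368] [157.2 149.3]
[220 125  29  18 121] [232.1 136.8]
[   0  133   29   49 1170] [ 12.2 156.9]
[293 132  20  20 120] [299.3 144.6]
[344 139  20  18 266] [352.6 147.6]
[410 167  18  17 227] [419.  175.1]
[103 192  54  14  82] [128.9 197.5]
[ 110  194   58   71 2881] [138.4 228.4]
[188 204  18  19 258] [196.3 213.3]
[380 215  27  19 395] [392.8 224.4]
[248 250  19  21 314] [257.1 260. ]
[390 273  17  17 236] [398.1 281.4]
[505 366   7  18 104] [508.4 375.4]
[447 379  18   5  53] [457.3 381.8]
```

View pics/c1.png

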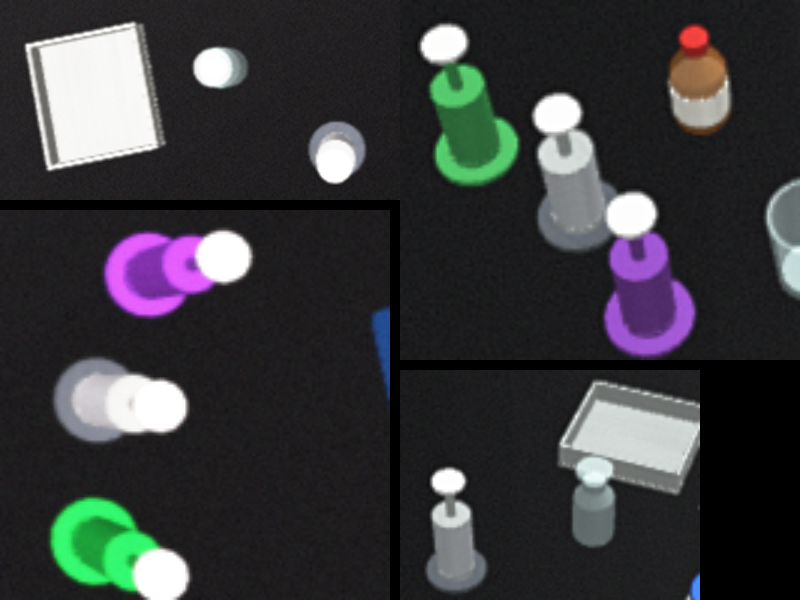

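The crop shows two bare aluminium dispensers: A by the stopper bottle and B between the green and purple ones. It also shows the low open tray with nothing in it.

```bash
python3 - <<'E'
from h import *
for k,a,b in [('A',(218.8,164.1),(257.5,261)),('B',(171.8,252.6),(398,225.3)),('green',(134.1,229.1),(398.1,281.4)),('purple',(196.3,286),(419,175.1)),('stop',(278,160),(196.5,213.3)),('amber',(218,229),(328,213))]:
    print(k,*tri('scene',a,'top',b))
print('feet',[plane('top',p,.004) for p in [(258.3,256),(377,223.3),(376.5,270.5),(394,181.5)]])
im=cv2.imread('pics/top0.png').astype(int)
m=(im.min(2)>90).astype(np.uint8);m[:,:95]=0;m[:,178:]=0;m[:185]=0;m[275:]=0
ct=max(cv2.findContours(m,0,1)[0],key=cv2.contourArea)
r=cv2.minAreaRect(ct);print(r)
P=np.array([plane('top',p,.035) for p in cv2.boxPoints(r)]);print(P,np.linalg.norm(P-np.roll(P,1,0),axis=1),P.mean(0))
m=((im.min(2)>70)&(np.ptp(im,axis=2)<40)).astype(np.uint8)
for nm,(x0,y0,x1,y1) in dict(A=(240,235,280,280),B=(355,200,412,245)).items():
    s=m[y0:y1,x0:x1];c=max(cv2.findContours(s,0,1)[0],key=cv2.contourArea);print(nm,cv2.boundingRect(c),x0,y0)
im=cv2.imread('pics/wrist0.png');cv2.imwrite('pics/w0.png',im)
E
```

```text
A [0.4572 0.0045 0.1498] 0.0002119149294225571
B [ 0.5417 -0.296   0.1468] 0.0016156842765511783
green [ 0.4229 -0.2944  0.1529] 0.0005994182205950259
purple [ 0.6502 -0.3389  0.1527] 0.00025315174894379225
stop [0.5574 0.1499 0.1017] 0.0034760677030494626
amber [ 0.5651 -0.1529  0.1021] 0.0029129539732540856
feet [array([0.4498, 0.0053, 0.004 ]), array([ 0.5407, -0.2969,  0.004 ]), array([ 0.421 , -0.2963,  0.004 ]), array([ 0.6492, -0.34  ,  0.004 ])]
((136.7582244873047, 227.3555908203125), (65.72312927246094, 60.858211517333984), 79.2156982421875)
[[0.5812 0.4046 0.035 ]
 [0.6133 0.2546 0.035 ]
 [0.4532 0.2175 0.035 ]
 [0.4213 0.3659 0.035 ]] [0.1645 0.1534 0.1643 0.1517] [0.5172 0.3107 0.035 ]
A (4, 6, 29, 31) 240 235
B (8, 9, 45, 28) 355 200
```

```bash
python3 -m creep '0 -4 -2.2 2 0 0 0; 0 -8 -2.2 4 0 0 0; 0 -12 -2.2 6 0 0 0; 0 -16 -2.2 8 0 0 0; 0 -20 -2.2 10 0 0 0; 0 -24 -2.2 12 0 0 0; 0 -28 -2.2 14 0 0 0; 0 -32 -2.2 17 0 0 0; 0 -33.5 -2.2 21.5 0 0 0; 0 -35 -2.2 26 0 0 0; 0 -36 -2.2 30 0 0 0; 0 -37 -2.2 34 0 0 0' && python3 -m creep '0 -1.5 0 4.5 0 0 0; 0 -3 0 9 0 0 0; 0 -4.5 0 13.5 0 0 0; 0 -6 0 17 0 0 0; 0 -6.7 0 20.7 0 0 0; 0 -6.7 0 20.7 0 0 0; 0 -6.7 0 20.7 0 0 0' && python3 - <<'E'
from h import *
s=robot.sense();print(s['time_s'],s['position'],s['tcp_rot'],s['wrist_force'],s['q'])
c=camera_info('wrist');np.savez('c1.npz',**c)
cv2.imwrite('pics/w1.png',grab_frame('wrist')[...,::-1])
print(toolmove([.455,.005,.17]))
E
```

```text
time_s: 1.35
position: [0.4467, 0.22, 0.2206]
tcp_rot: [-1.571, -0.0, 2.866]
wrist_force: [0.9, -0.7, 0.5]
gripper_width: 0.0012
time_s: 2.05
position: [0.4552, 0.0038, 0.2208]
tcp_rot: [-1.571, 0.0, 2.864]
wrist_force: [-0.5, 0.4, -0.4]
gripper_width: 0.0003
2.05 [0.4552 0.0038 0.2208] [-1.571   0.      2.8645] [-0.5344  0.3575 -0.3623] [ 0.4432 -0.0285 -0.4121 -0.0002 -1.187   0.8506]
[ 0.0494  5.0775 -0.035 ]
```

View pics/w1.png

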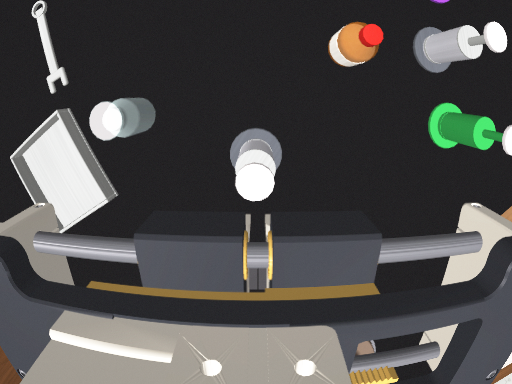

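The wrist view shows A's plate at about (255,182) and its foot at about (256,155). The closed fingertips are at (258,250). Next I'll cast rays for these.

```bash
python3 - <<'E'
from h import *
c=dict(np.load('c1.npz'))
im=cv2.imread('pics/w1.png').astype(int)
w=np.zeros(im.shape[:2],bool);w[150:205,225:285]=im[150:205,225:285].min(2)>235
for st,ce in blobs(im,w,40):print(st,ce)
s=((im[120:195,220:290].min(2)>60)).astype(np.uint8)
x,y,ww,hh=cv2.boundingRect(max(cv2.findContours(s,0,1)[0],key=cv2.contourArea));print(x+220,y+120,ww,hh)
for p in [(254.7,182)]: print([plane('wrist',p,z,c) for z in (.148,.154)])
print(plane('wrist',(256,155),.008,c),plane('wrist',(230.5,155),.008,c),plane('wrist',(281.5,155),.008,c),plane('wrist',(256,128.5),.008,c))
E
```

```text
[ 236  150   39   51 1593] [254.5455 175.3672]
230 128 52 67
[array([0.4544, 0.0071, 0.148 ]), array([0.456 , 0.0066, 0.154 ])]
[0.4528 0.0072 0.008 ] [0.4625 0.0407 0.008 ] [ 0.4434 -0.0263  0.008 ] [ 0.4877 -0.0028  0.008 ]
```

```bash
python3 -m creep '0 0.2 2 -0.28 0 0 0; 0 0.2 4.5 -0.28 0 0 0; 0 0.2 6 -0.28 0 0 0; 0 0.2 6.6 -0.28 0 0 0; 0 0.2 7 -0.28 0 0 0; 0 0.2 7.4 -0.28 0 0 0; 0 0.2 7.7 -0.28 0 0 0; 0 0.2 8 -0.28 0 0 0; 0 0.2 8.3 -0.28 0 0 0; 0 0.2 8.6 -0.28 0 0 0' && python3 -m creep '0 0 0.3 0 0 0 0; 0 0 0.6 0 0 0 0; 0 0 0.9 0 0 0 0; 0 0 1.1 0 0 0 0; 0 0 1.1 0 0 0 0'
```

```text
time_s: 3.1
position: [0.4543, 0.0078, 0.1347]
tcp_rot: [-1.571, 0.0, 2.867]
wrist_force: [-0.2, -0.6, 0.8]
gripper_width: 0.0005
time_s: 3.6
position: [0.454, 0.0077, 0.1234]
tcp_rot: [-1.57, -0.0, 2.867]
wrist_force: [0.7, 0.3, -0.3]
gripper_width: 0.0007
```

```bash
python3 - <<'E'
from h import *
im=np.hstack([cv2.resize(grab_frame('scene')[120:220,150:300][...,::-1],(510,340)),cv2.resize(grab_frame('wrist')[140:290,190:320][...,::-1],(290,340))])
cv2.imwrite('pics/s2.png',im)
E
```

```text
(no output)
```

View pics/s2.png

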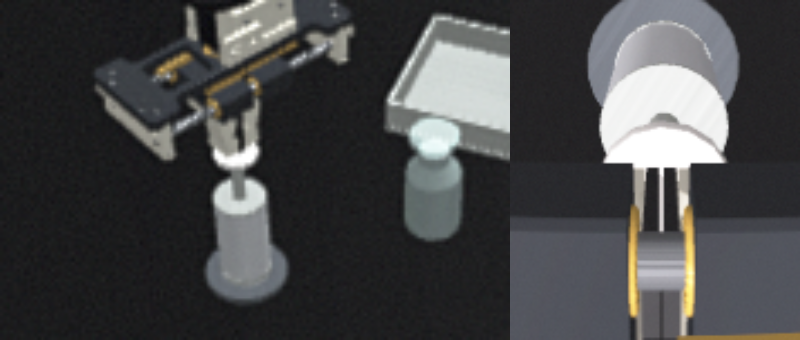

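The fingertips rest on A's plate and the rod is about halfway in. I'll go on slowly and read the force while the plate is moving.

```bash
python3 -m creep '0 0 0.15 0 0 0 0; 0 0 0.3 0 0 0 0; 0 0 0.45 0 0 0 0' && python3 -m creep '0 0 0.1 0 0 0 0; 0 0 0.2 0 0 0 0; 0 0 0.25 0 0 0 0'
```

```text
time_s: 4.0
position: [0.4544, 0.0079, 0.1194]
tcp_rot: [-1.571, 0.0, 2.867]
wrist_force: [0.3, 0.9, 2.3]
gripper_width: 0.0003
time_s: 4.3
position: [0.4544, 0.0079, 0.1168]
tcp_rot: [-1.571, 0.0, 2.867]
wrist_force: [0.7, -0.5, 0.9]
gripper_width: 0.0002
```

```bash
python3 -m creep '0 0 0.15 0 0 0 0; 0 0 0.25 0 0 0 0' && python3 -m creep '0 0 0.15 0 0 0 0; 0 0 0.3 0 0 0 0'
```

```text
time_s: 4.5
position: [0.4543, 0.0079, 0.1142]
tcp_rot: [-1.571, 0.0, 2.867]
wrist_force: [0.3, 0.7, 2.0]
gripper_width: 0.0003
time_s: 4.7
position: [0.4544, 0.0079, 0.1112]
tcp_rot: [-1.571, 0.0, 2.867]
wrist_force: [0.9, 0.6, 2.1]
gripper_width: 0.0004
```

A is the free one: only 2 N at about 43 mm of travel. I'll push it home.

```bash
python3 -m creep '0 0 0.15 0 0 0 0; 0 0 0.3 0 0 0 0; 0 0 0.45 0 0 0 0; 0 0 0.55 0 0 0 0' && python3 -m creep '0 0 0.08 0 0 0 0; 0 0 0.12 0 0 0 0' && python3 -m creep '0 0 0.05 0 0 0 0; 0 0 0.05 0 0 0 0'
```

```text
time_s: 5.1
position: [0.4543, 0.0078, 0.1056]
tcp_rot: [-1.571, 0.0, 2.867]
wrist_force: [1.4, -0.1, 2.5]
gripper_width: 0.0005
time_s: 5.3
position: [0.4543, 0.0079, 0.1046]
tcp_rot: [-1.571, 0.0, 2.867]
wrist_force: [1.2, 0.1, 1.5]
gripper_width: 0.0006
time_s: 5.5
position: [0.4541, 0.0078, 0.104]
tcp_rot: [-1.571, -0.0, 2.867]
wrist_force: [1.4, 0.4, 1.8]
gripper_width: 0.0005
```

```bash
python3 -m creep '0 0 0.05 0 0 0 0; 0 0 0.1 0 0 0 0' && python3 -m creep '0 0 0.05 0 0 0 0; 0 0 0.1 0 0 0 0'
```

```text
time_s: 5.7
position: [0.4541, 0.0078, 0.103]
tcp_rot: [-1.571, -0.0, 2.867]
wrist_force: [1.3, -0.3, 2.8]
gripper_width: 0.0006
time_s: 5.9
position: [0.4542, 0.0078, 0.102]
tcp_rot: [-1.571, -0.0, 2.867]
wrist_force: [1.4, 1.0, 2.0]
gripper_width: 0.0004
```

```bash
python3 -m creep '0 0 0.05 0 0 0 0; 0 0 0.1 0 0 0 0' && python3 -m creep '0 0 0.05 0 0 0 0; 0 0 0.1 0 0 0 0'
```

```text
time_s: 6.1
position: [0.4541, 0.0078, 0.101]
tcp_rot: [-1.571, -0.0, 2.867]
wrist_force: [1.8, -0.2, 2.0]
gripper_width: 0.0006
time_s: 6.3
position: [0.4541, 0.0078, 0.1]
tcp_rot: [-1.571, -0.0, 2.867]
wrist_force: [0.6, -0.2, 2.8]
gripper_width: 0.0003
```

```bash
python3 - <<'E'
from h import *
im=np.hstack([cv2.resize(grab_frame('scene')[130:215,180:270][...,::-1],(450,425),interpolation=2),cv2.resize(grab_frame('wrist')[140:290,190:320][...,::-1],(350,425),interpolation=2)])
cv2.imwrite('pics/s3.png',im)
E
```

```text
(no output)
```

View pics/s3.png

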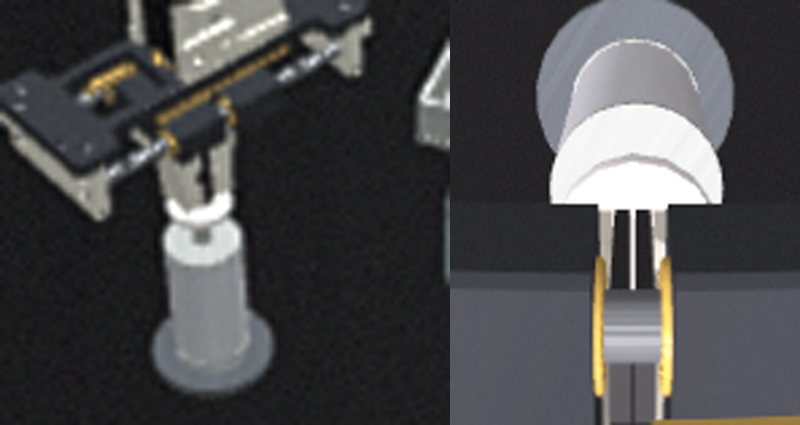

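The rod is still well exposed, although the TCP reads z = 0.100, below the home height of the plate. So the contact face must sit above the reported TCP. I'll check this by projecting points.

```bash
python3 - <<'E'
from h import *
from scipy.spatial.transform import Rotation as Ro
s=robot.sense();R=Ro.from_euler('xyz',s['tcp_rot']).as_matrix();p=np.array(s['position'])
c=camera_info('wrist');K=np.array(c['intrinsics'])
def pw(X):
    v=c['R']@X+c['t'];th=np.arctan2(np.hypot(v[0],v[1]),v[2]);return K[:2,2]+K[0,0]*th*v[:2]/np.hypot(v[0],v[1])
for b in (0,.019,.03,.05): 
    X=p-R[:,1]*b;print(b,X,'wrist',pw(X),'scene',proj('scene',X),'top',proj('top',X))
for z in (.096,.104,.110,.115,.120,.125,.130):print(z,proj('scene',np.array([.4535,.007,z])),pw(np.array([.4535,.007,z])))
sc=grab_frame('scene')[...,::-1].astype(int);cv2.imwrite('pics/sc4.png',sc);w=grab_frame('wrist')[...,::-1];cv2.imwrite('pics/w4.png',w)
print([(st,ce) for st,ce in blobs(sc,(sc.min(2)>225)[:215,:300],15) if st[1]>155])
E
```

```text
0 [0.4541 0.0078 0.0999] wrist [258.0887 209.273 ] scene [219.885  175.8899] top [256.4951 259.3317]
0.019 [0.4541 0.0078 0.1189] wrist [258.1273 220.4682] scene [219.4222 171.058 ] top [256.2982 260.4743]
0.03 [0.4541 0.0078 0.1299] wrist [258.153  227.9923] scene [219.15   168.2157] top [256.1798 261.1614]
0.05 [0.4541 0.0078 0.1499] wrist [258.2072 244.1692] scene [218.6467 162.961 ] top [255.9556 262.462 ]
0.096 [219.6503 176.9685] [259.4348 207.6539]
0.104 [219.4553 174.9541] [259.5035 211.972 ]
0.11 [219.3079 173.4321] [259.5584 215.4323]
0.115 [219.1844 172.1564] [259.6066 218.4741]
0.12 [219.0602 170.8739] [259.657  221.6708]
0.125 [218.9354 169.5845] [259.71   225.0338]
0.13 [218.8098 168.2882] [259.7656 228.5753]
[(array([274, 160,   8,   5,  26], dtype=int32), array([277.6154, 162.3462])), (array([214, 169,  12,   6,  34], dtype=int32), array([220.1176, 171.6176]))][ WARN:0@1.295] global loadsave.cpp:1063 imwrite_ Unsupported depth image for selected encoder is fallbacked to CV_8U.
```

Projections agree: the fingertips physically end some 20–26 mm above the reported TCP, since the plate is at z ≈ 0.12–0.126 with the TCP at 0.100. So A has travelled only about 30 mm and I can't call it free yet. I'll continue in small steps and watch the force.

```bash
python3 -m creep '0 0 0.1 0 0 0 0; 0 0 0.2 0 0 0 0' | sed -n '2p;4p' && python3 -m creep '0 0 0.1 0 0 0 0; 0 0 0.2 0 0 0 0'| sed -n '2p;4p' && python3 -m creep '0 0 0.1 0 0 0 0; 0 0 0.2 0 0 0 0'| sed -n '2p;4p'
```

```text
position: [0.454, 0.0078, 0.098]
wrist_force: [0.1, 0.2, 1.5]
position: [0.454, 0.0077, 0.0959]
wrist_force: [0.2, -0.8, 2.2]
position: [0.454, 0.0078, 0.0939]
wrist_force: [-0.2, -0.5, 0.9]
```

```bash
python3 -m creep '0 0 0.1 0 0 0 0; 0 0 0.2 0 0 0 0' | sed -n '2p;4p'
```

```text
position: [0.4541, 0.0078, 0.0919]
wrist_force: [-0.5, -0.0, 2.2]
```

```bash
python3 -m creep '0 0 0.1 0 0 0 0; 0 0 0.2 0 0 0 0' | sed -n '2p;4p' && python3 -m creep '0 0 0.1 0 0 0 0; 0 0 0.2 0 0 0 0'| sed -n '2p;4p'
```

```text
position: [0.4541, 0.0078, 0.09]
wrist_force: [0.7, 0.2, 3.5]
position: [0.4541, 0.0078, 0.0879]
wrist_force: [-0.2, -0.5, 2.1]
```

```bash
python3 -m creep '0 0 0.1 0 0 0 0; 0 0 0.2 0 0 0 0' | sed -n '2p;4p' && python3 - <<'E'
from h import *
a=grab_frame('scene')[140:205,185:255][...,::-1]
cv2.imwrite('pics/s5.png',np.hstack([cv2.resize(a,(420,390),interpolation=2),cv2.resize(grab_frame('wrist')[130:290,190:330][...,::-1],(341,390),interpolation=2)]))
E
```

```text
position: [0.4541, 0.0078, 0.0859]
wrist_force: [-1.3, -0.6, 1.2]
```

View pics/s5.png

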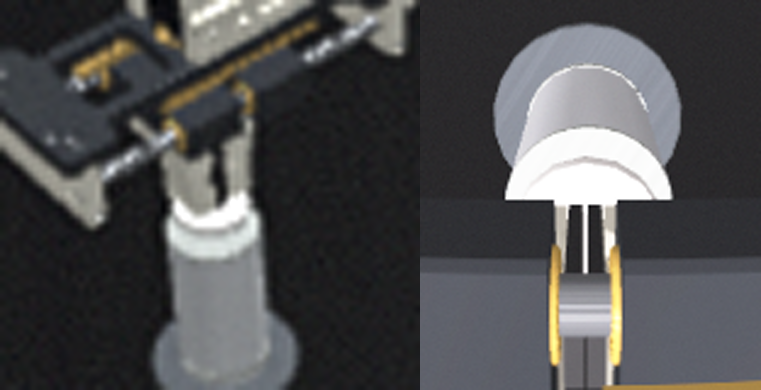

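The plate is now almost on the rim, with only a sliver of gap and no rise in force. I'll finish the last few mm in 1–2 mm steps.

```bash
python3 -m creep '0 0 0.1 0 0 0 0; 0 0 0.15 0 0 0 0' | sed -n '2p;4p' && python3 -m creep '0 0 0.1 0 0 0 0; 0 0 0.1 0 0 0 0'| sed -n '2p;4p'
```

```text
position: [0.4541, 0.0078, 0.0845]
wrist_force: [-0.9, 0.2, 2.1]
position: [0.4541, 0.0079, 0.0834]
wrist_force: [0.7, -0.4, 0.2]
```

```bash
python3 -m creep '0 0 0.1 0 0 0 0; 0 0 0.15 0 0 0 0' | sed -n '2p;4p'
```

```text
position: [0.4542, 0.0078, 0.082]
wrist_force: [-0.0, 0.5, 2.5]
```

```bash
python3 -m creep '0 0 0.1 0 0 0 0; 0 0 0.15 0 0 0 0' | sed -n '2p;4p'
```

```text
position: [0.4542, 0.0078, 0.0805]
wrist_force: [0.1, 0.4, 1.2]
```

```bash
python3 -m creep '0 0 0.1 0 0 0 0; 0 0 0.1 0 0 0 0' | sed -n '2p;4p'
```

```text
position: [0.4542, 0.0079, 0.0794]
wrist_force: [-0.0, -1.5, -0.9]
```

```bash
python3 -m creep '0 0 0.1 0 0 0 0; 0 0 0.1 0 0 0 0' | sed -n '2p;4p'
```

```text
position: [0.4542, 0.0078, 0.0785]
wrist_force: [0.2, 0.9, 0.3]
```

```bash
python3 -m creep '0 0 0.1 0 0 0 0; 0 0 0.1 0 0 0 0' | sed -n '2p;4p'
```

```text
position: [0.4542, 0.0078, 0.0774]
wrist_force: [0.4, 0.4, 0.2]
```

```bash
python3 -m creep '0 0 0.1 0 0 0 0' | sed -n '2p;4p'
```

```text
position: [0.4542, 0.0078, 0.0766]
wrist_force: [-0.7, 0.6, 2.3]
```

```bash
python3 -m creep '0 0 0.1 0 0 0 0' | sed -n '2p;4p'
```

```text
position: [0.4545, 0.0078, 0.0763]
wrist_force: [-6.7, 0.4, 20.7]
```

```bash
python3 -m creep '0 0 0.1 0 0 0 0' | sed -n '2p;4p'; python3 - <<'E'
from h import *
a=grab_frame('scene')[140:205,185:255][...,::-1]
cv2.imwrite('pics/s6.png',np.hstack([cv2.resize(a,(420,390),interpolation=2),cv2.resize(grab_frame('wrist')[130:290,190:330][...,::-1],(341,390),interpolation=2)]))
print(robot.sense()['time_s'])
E
```

```text
position: [0.4548, 0.0077, 0.0762]
wrist_force: [-10.7, 1.2, 31.8]
9.8
```

View pics/s6.png

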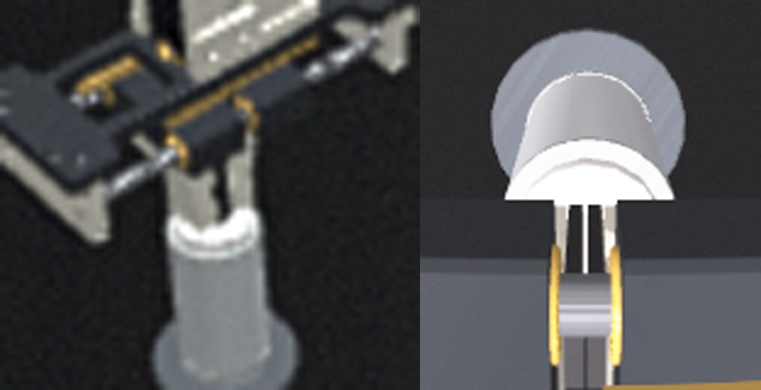

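A hit its dead stop: the plate is on the rim and the force jumped to 32 N at TCP z = 0.0763. So plate height = TCP z + 0.0277. A is free and home, and B must be the jammed one. I'll back off and look at the open-finger wrist picture from the start, to see where the tips really lie.

```bash
python3 -m creep '0 0 -0.5 0 0 0 0; 0 0 -4 0 0 0 0; 0 0 -8 0 0 0 0; 0 0 -13 0 0 0 0; 0 0 -14 0 0 0 0' && python3 - <<'E'
from h import *
im=cv2.imread('pics/wrist0.png')
cv2.imwrite('pics/v1.png',cv2.resize(im[170:384],(800,334),interpolation=2))
from scipy.spatial.transform import Rotation as Ro
c=camera_info('wrist');K=np.array(c['intrinsics']);s=robot.sense();R=Ro.from_euler('xyz',s['tcp_rot']).as_matrix();p=np.array(s['position'])
def pw(X):
    v=c['R']@X+c['t'];th=np.arctan2(np.hypot(v[0],v[1]),v[2]);return K[:2,2]+K[0,0]*th*v[:2]/np.hypot(v[0],v[1])
for z in (-.044,.044,-.065,.065):
  for b in (0,.0277,.066):
    print(z,b,[((pw(p+R@np.array([x,-b,z]))-[0,170])*[800/512,800/512]).round() for x in (-.0095,.0095)])
E
```

```text
time_s: 10.3
position: [0.457, 0.0084, 0.2201]
tcp_rot: [-1.575, 0.008, 2.868]
wrist_force: [1.4, 0.3, -0.8]
gripper_width: 0.0003
-0.044 0 [array([301.,  40.]), array([304.,  81.])]
-0.044 0.0277 [array([286.,  63.]), array([290., 109.])]
-0.044 0.066 [array([256., 110.]), array([264., 163.])]
0.044 0 [array([506.,  40.]), array([503.,  81.])]
0.044 0.0277 [array([521.,  63.]), array([517., 109.])]
0.044 0.066 [array([551., 110.]), array([543., 163.])]
-0.065 0 [array([255.,  40.]), array([259.,  80.])]
-0.065 0.0277 [array([233.,  62.]), array([240., 107.])]
-0.065 0.066 [array([194., 106.]), array([204., 158.])]
0.065 0 [array([552.,  40.]), array([548.,  80.])]
0.065 0.0277 [array([573.,  62.]), array([567., 107.])]
0.065 0.066 [array([613., 106.]), array([603., 158.])]
```

View pics/v1.png

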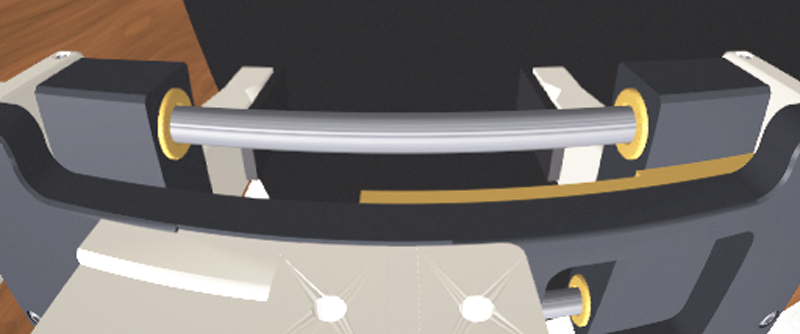

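The open fingertips appear about 28 mm or more behind the reported TCP in this view too. So I'll treat the true tip as TCP z + 0.0277. The body clearance seen in the scene view fits 66 mm above the true tip. Now to B.

```bash
python3 -m creep '0 -2.4 0 4 0 0 0; 0 -4.8 0 8 0 0 0; 0 -7.2 0 12 0 0 0; 0 -9.6 0 16 0 0 0; 0 -12 0 20 0 0 0; 0 -14.4 0 24 0 0 0; 0 -16.4 0 27 0 0 0; 0 -16.4 0 27 0 0 0; 0 -16.4 0 27 0 0 0' && python3 - <<'E'
from h import *
c=camera_info('wrist');im=grab_frame('wrist')[...,::-1].astype(int)
cv2.imwrite('pics/w7.png',im.astype(np.uint8));np.savez('c7.npz',**c)
for st,ce in blobs(im,(im.min(2)>225)[:215],100):print('white',st,ce)
m=((im.min(2)>60)&(np.ptp(im,axis=2)<45))[:212]
for st,ce in blobs(im,m,300):print('grey',st,ce)
for p in [(.5417,-.296,.148),(.541,-.297,.004),(.454,.007,.104)]:
    v=c['R']@np.array(p)+c['t'];K=np.array(c['intrinsics']);th=np.arctan2(np.hypot(v[0],v[1]),v[2]);print(K[:2,2]+K[0,0]*th*v[:2]/np.hypot(v[0],v[1]))
t=grab_frame('top')[...,::-1];cv2.imwrite('pics/t7.png',t)
E
```

```text
time_s: 11.2
position: [0.5383, -0.2972, 0.2131]
tcp_rot: [-1.571, -0.002, 2.865]
wrist_force: [-0.4, -0.3, 0.7]
gripper_width: 0.0006
white [156  14  31  33 502] [174.5199  33.3088]
white [ 247   24   43   42 1398] [267.9356  44.5687]
white [ 469   42   43  103 3647] [492.6849  92.1588]
white [ 234  147   41   52 1699] [253.9694 172.5474]
grey [ 122    0   69   51 2931] [156.2436  23.7704]
grey [ 246   24   45   42 1472] [268.0543  44.358 ]
grey [  62   29   49   49 1290] [91.1744 55.938 ]
grey [ 44  33  33  39 943] [59.9576 52.6045]
grey [ 461   42   51  103 4391] [489.089   92.0499]
grey [   0   61   31   53 1395] [13.352  86.3505]
grey [ 229  125   53   75 3054] [254.5619 160.1961]
grey [131 148  38  41 450] [156.6956 162.1   ]
grey [  3 202  52  10 373] [ 31.7748 207.4906]
[255.6068 179.172 ]
[257.2082 151.0316]
[ 69.2094 284.1207]
```

```bash
python3 - <<'E'
from h import *
c=dict(np.load('c7.npz'))
print(plane('wrist',(254.5,179),.148,c),plane('wrist',(229,151.5),.008,c),plane('wrist',(282,151.5),.008,c),plane('wrist',(255.5,125),.008,c)-.036*np.array([.963,-.271,0]))
print(toolmove([.5405,-.296,.125]))
E
```

```text
[ 0.5421 -0.2951  0.148 ] [ 0.5515 -0.2608  0.008 ] [ 0.5321 -0.3289  0.008 ] [ 0.5411 -0.2948  0.008 ]
[-0.2043  8.915  -0.0506]
```

```bash
python3 -m creep '0 -0.25 2.5 -0.3 0 0 0; 0 -0.25 5.5 -0.3 0 0 0; 0 -0.25 7.8 -0.3 0 0 0; 0 -0.25 8.3 -0.3 0 0 0; 0 -0.25 8.6 -0.3 0 0 0; 0 -0.25 8.9 -0.3 0 0 0; 0 -0.25 9.2 -0.3 0 0 0; 0 -0.25 9.5 -0.3 0 0 0; 0 -0.25 9.8 -0.3 0 0 0; 0 -0.25 10.1 -0.3 0 0 0; 0 -0.25 10.4 -0.3 0 0 0' && python3 -m creep '0 0 0.3 0 0 0 0; 0 0 0.6 0 0 0 0; 0 0 0.9 0 0 0 0; 0 0 1.1 0 0 0 0'
```

```text
time_s: 12.4
position: [0.5425, -0.2945, 0.1108]
tcp_rot: [-1.571, 0.001, 2.867]
wrist_force: [0.7, 0.3, 2.1]
gripper_width: 0.0007
time_s: 12.8
position: [0.5421, -0.2944, 0.0993]
tcp_rot: [-1.571, 0.0, 2.867]
wrist_force: [1.4, 0.2, 2.3]
gripper_width: 0.0008
```

```bash
python3 -m creep '0 0 0.1 0 0 0 0; 0 0 0.2 0 0 0 0' | sed -n '2p;4p'
```

```text
position: [0.542, -0.2944, 0.0975]
wrist_force: [1.4, 0.5, 2.1]
```

```bash
python3 -m creep '0 0 0.1 0 0 0 0; 0 0 0.2 0 0 0 0' | sed -n '2p;4p'
```

```text
position: [0.542, -0.2944, 0.0956]
wrist_force: [0.9, 0.2, 2.6]
```

```bash
python3 -m creep '0 0 0.1 0 0 0 0; 0 0 0.15 0 0 0 0' | sed -n '2p;4p'
```

```text
position: [0.542, -0.2944, 0.0941]
wrist_force: [2.0, -1.2, 2.0]
```

```bash
python3 -m creep '0 0 0.1 0 0 0 0; 0 0 0.2 0 0 0 0' | sed -n '2p;4p'
```

```text
position: [0.542, -0.2944, 0.0921]
wrist_force: [1.7, -0.7, 3.2]
```

```bash
python3 -m creep '0 0 0.1 0 0 0 0; 0 0 0.15 0 0 0 0' | sed -n '2p;4p'
```

```text
position: [0.5421, -0.2944, 0.0908]
wrist_force: [0.0, 1.2, 6.3]
```

```bash
python3 -m creep '0 0 0.1 0 0 0 0; 0 0 0.1 0 0 0 0' | sed -n '2p;4p'
```

```text
position: [0.5421, -0.2944, 0.0899]
wrist_force: [0.6, -0.1, 4.6]
```

```bash
python3 -m creep '0 0 0.1 0 0 0 0; 0 0 0.15 0 0 0 0' | sed -n '2p;4p'
```

```text
position: [0.5421, -0.2945, 0.0888]
wrist_force: [-0.4, 1.8, 9.3]
```

```bash
python3 -m creep '0 0 0.1 0 0 0 0; 0 0 0.1 0 0 0 0' | sed -n '2p;4p'
```

```text
position: [0.5421, -0.2944, 0.0879]
wrist_force: [-0.9, 0.3, 8.2]
```

B is the jammed one: resistance rose from 2 to 9 N over about 4 mm past the onset. I'll ease off, rise above the plate, and open.

```bash
python3 -m creep '0 0 -0.2 0 0 0 0; 0 0 -0.5 0 0 0 0; 0 0 -1.5 0 0 0 0; 0 0 -3.2 0 0 0 0; 8.7 0 -3.2 0 0 0 0; 8.7 0 -3.2 0 0 0 0; 8.7 0 -3.2 0 0 0 0; 8.7 0 -3.2 0 0 0 0; 8.7 0 -3.2 0 0 0 0; 8.7 0 -3.2 0 0 0 0; 8.7 0 -3.2 0 0 0 0; 8.7 0 -3.2 0 0 0 0' && python3 -m creep '8.7 0 1.5 0 0 0 0; 8.7 0 3 0 0 0 0; 8.7 0 4.5 0 0 0 0; 8.7 0 5.5 0 0 0 0; 8.7 0 6 0 0 0 0; 8.7 0 6 0 0 0 0'
```

```text
time_s: 15.6
position: [0.542, -0.2943, 0.119]
tcp_rot: [-1.571, -0.0, 2.867]
wrist_force: [-1.1, 0.1, 0.2]
gripper_width: 0.0588
time_s: 16.2
position: [0.5417, -0.2943, 0.0585]
tcp_rot: [-1.571, -0.001, 2.867]
wrist_force: [-0.4, 0.4, -0.7]
gripper_width: 0.0869
```

```bash
python3 - <<'E'
from h import *
a=grab_frame('scene')[210:310,120:245][...,::-1]
cv2.imwrite('pics/s8.png',np.hstack([cv2.resize(a,(450,360),interpolation=2),cv2.resize(grab_frame('wrist')[100:300,160:355][...,::-1],(350,360),interpolation=2)]))
E
```

```text
(no output)
```

View pics/s8.png

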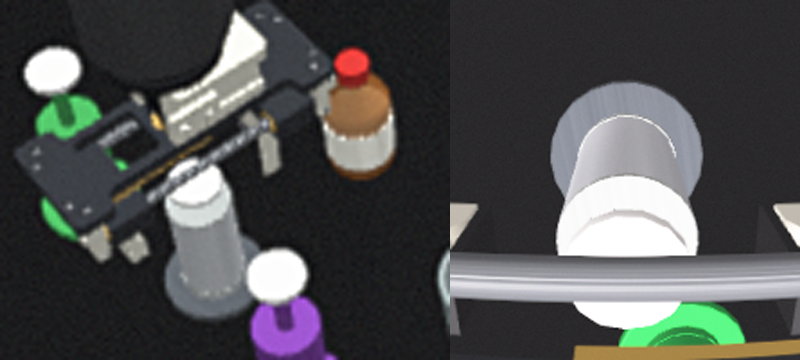

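The fingers straddle B's barrel with the tips just below the rim, at about z = 0.08 in the scene crop at (202,214). The green and purple ones and the amber bottle are clear. I'll descend in small steps and watch the force.

```bash
python3 -m creep '8.7 0 0.3 0 0 0 0; 8.7 0 0.5 0 0 0 0' | sed -n '2p;4p'
```

```text
position: [0.5423, -0.2944, 0.0544]
wrist_force: [-0.3, 0.5, 0.2]
```

```bash
python3 -m creep '8.7 0 0.2 0 0 0 0; 8.7 0 0.4 0 0 0 0' | sed -n '2p;4p'
```

```text
position: [0.542, -0.2943, 0.05]
wrist_force: [-0.3, -0.3, -0.5]
```

```bash
python3 -m creep '8.7 0 0.2 0 0 0 0; 8.7 0 0.4 0 0 0 0' | sed -n '2p;4p'
```

```text
position: [0.542, -0.2944, 0.0459]
wrist_force: [0.6, -0.1, 0.4]
```

```bash
python3 -m creep '8.7 0 0.2 0 0 0 0; 8.7 0 0.4 0 0 0 0' | sed -n '2p;4p'
```

```text
position: [0.542, -0.2944, 0.0419]
wrist_force: [-1.1, -0.2, 0.2]
```

```bash
python3 -m creep '8.7 0 0.2 0 0 0 0; 6 0 0.2 0 0 0 0; 5.2 0 0.2 0 0 0 0; 4.8 0 0.2 0 0 0 0; 4 0 0.2 0 0 0 0; 4 0 0.2 0 0 0 0; 4 0 0.2 0 0 0 0; 4 0 0.2 0 0 0 0; 4 0 0.2 0 0 0 0; 4 0 0.2 0 0 0 0; 4 0 0.2 0 0 0 0' && python3 -m creep '3.5 0 -0.2 0 0 0 0; 3.5 0 -0.5 0 0 0 0; 3.5 0 -1 0 0 0 0; 3.5 0 -1 0 0 0 0'
```

```text
time_s: 18.2
position: [0.5421, -0.2945, 0.0402]
tcp_rot: [-1.571, 0.0, 2.867]
wrist_force: [0.4, -2.5, 0.3]
gripper_width: 0.0435
time_s: 18.6
position: [0.5423, -0.2943, 0.0507]
tcp_rot: [-1.571, 0.001, 2.867]
wrist_force: [0.3, 0.4, -5.0]
gripper_width: 0.0434
```

B is held (4.3 cm opening, 5 N of weight, which fits 0.55 kg). Next: lift over the bottles and carry it towards the tray.

```bash
python3 -m creep '3.5 0 -1.5 0 0 0 0; 3.5 0 -4 0 0 0 0; 3.5 0 -7 0 0 0 0; 3.5 0 -10 0 0 0 0; 3.5 0 -13 0 0 0 0; 3.5 0 -15 0 0 0 0; 3.5 0 -15.5 0 0 0 0; 3.5 0.3 -15.5 -1 0 0 0; 3.5 1 -15.5 -3 0 0 0; 3.5 2 -15.5 -6 0 0 0; 3.5 3 -15.5 -9 0 0 0; 3.5 4 -15.5 -12 0 0 0' && python3 -m creep '3.5 1 0 -3 0 0 0; 3.5 2 0 -6 0 0 0; 3.5 3 0 -9 0 0 0; 3.5 4 0 -12 0 0 0; 3.5 5 0 -15 0 0 0; 3.5 6 0 -18 0 0 0; 3.5 7 0 -21 0 0 0; 3.5 8 0 -24 0 0 0; 3.5 9 0 -27 0 0 0; 3.5 10 0 -30 0 0 0; 3.5 11 0 -33 0 0 0; 3.5 12 0 -36 0 0 0' && python3 -m creep '3.5 1 0 -3 0 0 0; 3.5 2 0 -5.5 0 0 0; 3.5 2.6 0 -8 0 0 0; 3.5 3 0 -9.7 0 0 0; 3.5 3.1 0 -10.2 0 0 0; 3.5 3.1 0 -10.2 0 0 0; 3.5 3.1 0 -10.2 0 0 0' && python3 - <<'E'
from h import *
print(plane('top',(138.4,228.4),.005))
c=camera_info('wrist');np.savez('c9.npz',**c)
im=grab_frame('wrist')[...,::-1];cv2.imwrite('pics/w9.png',im);cv2.imwrite('pics/w9s.png',im[:300])
cv2.imwrite('pics/top9.png',grab_frame('top')[...,::-1])
E
```

```text
time_s: 19.8
position: [0.5347, -0.1663, 0.203]
tcp_rot: [-1.571, -0.003, 2.866]
wrist_force: [0.2, 0.6, -5.1]
gripper_width: 0.0433
time_s: 21.0
position: [0.5166, 0.2122, 0.2032]
tcp_rot: [-1.569, -0.002, 2.867]
wrist_force: [0.5, 0.6, -5.5]
gripper_width: 0.0433
time_s: 21.7
position: [0.5159, 0.3169, 0.2047]
tcp_rot: [-1.57, -0.0, 2.866]
wrist_force: [0.2, -0.3, -5.5]
gripper_width: 0.0434
[0.5127 0.3171 0.005 ]
```

View pics/w9s.png

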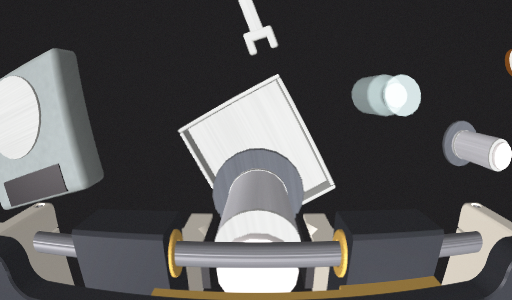

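Picture 11: B hangs upright, and three tray rim corners show at (179,130), (278,76) and (335,186). I'll cast them to the rim height to get the tray centre.

```bash
python3 - <<'E'
from h import *
c=dict(np.load('c9.npz'))
P=np.array([plane('wrist',p,.035,c) for p in [(179,130),(278,76),(335,186)]]);print(P,np.linalg.norm(np.diff(P,axis=0),axis=1),(P[0]+P[2])/2)
# foot of held dispenser: bottom height and centre
print(plane('wrist',(258,188),.17,c),plane('wrist',(212.5,188),.172,c),plane('wrist',(303.5,188),.172,c),robot.sense()['position'])
E
```

```text
[[0.5776 0.3996 0.035 ]
 [0.6061 0.2667 0.035 ]
 [0.4558 0.2313 0.035 ]] [0.1359 0.1544] [0.5167 0.3155 0.035 ]
[0.5201 0.3157 0.17  ] [0.5302 0.3495 0.172 ] [0.511  0.2816 0.172 ] [0.5161 0.3167 0.2051]
```

```bash
python3 -m creep '3.5 0 2 0 0 0 0; 3.5 0 5 0 0 0 0; 3.5 0 8 0 0 0 0; 3.5 0 11 0 0 0 0; 3.5 0 13 0 0 0 0; 3.5 0 14.3 0 0 0 0; 3.5 0 14.9 0 0 0 0; 3.5 0 15.2 0 0 0 0; 3.5 0 15.4 0 0 0 0; 3.5 0 15.5 0 0 0 0; 3.5 0 15.5 0 0 0 0'
```

```text
time_s: 22.9
position: [0.5163, 0.318, 0.0507]
tcp_rot: [-1.572, 0.001, 2.867]
wrist_force: [-0.1, -0.7, -5.3]
gripper_width: 0.0434
```

```bash
python3 -m creep '3.5 0 0.1 0 0 0 0; 3.5 0 0.2 0 0 0 0; 3.5 0 0.25 0 0 0 0' | sed -n '2p;4p'
```

```text
position: [0.5161, 0.3177, 0.0476]
wrist_force: [-0.5, 0.1, -5.2]
```

```bash
python3 -m creep '3.5 0 0.05 0 0 0 0; 3.5 0 0.1 0 0 0 0' | sed -n '2p;4p'
```

```text
position: [0.5161, 0.3177, 0.0465]
wrist_force: [0.6, 0.8, -5.9]
```

```bash
python3 -m creep '3.5 0 0.05 0 0 0 0; 3.5 0 0.05 0 0 0 0' | sed -n '2p;4p'
```

```text
position: [0.516, 0.3176, 0.046]
wrist_force: [-0.2, 0.0, -5.4]
```

```bash
python3 -m creep '3.5 0 0.05 0 0 0 0; 3.5 0 0.05 0 0 0 0' | sed -n '2p;4p'
```

```text
position: [0.5161, 0.3176, 0.0455]
wrist_force: [-0.8, -0.8, -4.8]
```

```bash
python3 -m creep '3.5 0 0.05 0 0 0 0; 3.5 0 0.05 0 0 0 0' | sed -n '2p;4p'
```

```text
position: [0.5162, 0.3177, 0.0452]
wrist_force: [-0.9, -1.0, -5.0]
```

```bash
python3 -m creep '3.5 0 0.05 0 0 0 0; 3.5 0 0.05 0 0 0 0' | sed -n '2p;4p'
```

```text
position: [0.5162, 0.3177, 0.0451]
wrist_force: [-3.0, -1.1, 1.5]
```

Foot contact: the force went from −5 to +1.5 N. I'll release, rise and check.

```bash
python3 -m creep '4.6 0 0 0 0 0 0; 5 0 0 0 0 0 0; 6 0 0 0 0 0 0; 8.7 0 0 0 0 0 0; 8.7 0 0 0 0 0 0; 8.7 0 0 0 0 0 0; 8.7 0 0 0 0 0 0; 8.7 0 0 0 0 0 0; 8.7 0 0 0 0 0 0' && python3 -m creep '8.7 0 -0.5 0 0 0 0; 8.7 0 -2 0 0 0 0; 8.7 0 -5 0 0 0 0; 8.7 0 -9 0 0 0 0; 8.7 0 -13 0 0 0 0; 8.7 0 -17 0 0 0 0; 8.7 0 -18 0 0 0 0; 8.7 3 -18 0 0 0 0; 8.7 7 -18 0 0 0 0; 8.7 10 -18 0 0 0 0; 8.7 12 -18 0 0 0 0; 8.7 12 -18 0 0 0 0' && python3 - <<'E'
from h import *
t=grab_frame('top')[...,::-1];s=grab_frame('scene')[...,::-1];w=grab_frame('wrist')[...,::-1]
cv2.imwrite('pics/tF.png',t);cv2.imwrite('pics/sF.png',s)
o=np.zeros((600,800,3),np.uint8)
o[:300,:400]=cv2.resize(t,(400,300));o[:300,400:]=cv2.resize(w,(400,300))
o[300:,:400]=cv2.resize(s[100:220,190:350],(400,300),interpolation=2);o[300:,400:]=cv2.resize(t[170:290,90:290],(400,300),interpolation=2)
cv2.imwrite('pics/final.png',o)
# bystander drift: abs difference start/now in both fixed views
for n,a,b in [('top',cv2.imread('pics/top0.png'),t),('scene',cv2.imread('pics/scene0.png'),s)]:
    d=cv2.morphologyEx((cv2.absdiff(a,b).max(2)>60).astype(np.uint8),cv2.MORPH_OPEN,np.ones((2,2)))
    print(n,[tuple(st) for st,ce in blobs(None,d,8)])
E
```

```text
time_s: 25.1
position: [0.5161, 0.3177, 0.0445]
tcp_rot: [-1.571, -0.0, 2.867]
wrist_force: [0.6, -0.5, -0.2]
gripper_width: 0.0868
time_s: 26.3
position: [0.3987, 0.3506, 0.2251]
tcp_rot: [-1.572, -0.0, 2.869]
wrist_force: [0.6, -0.2, 1.0]
gripper_width: 0.0869
top [(np.int32(364), np.int32(210), np.int32(45), np.int32(28), np.int32(915)), (np.int32(129), np.int32(215), np.int32(24), np.int32(28), np.int32(482)), (np.int32(113), np.int32(228), np.int32(3), np.int32(8), np.int32(19)), (np.int32(0), np.int32(269), np.int32(97), np.int32(87), np.int32(2549)), (np.int32(251), np.int32(268), np.int32(15), np.int32(5), np.int32(43)), (np.int32(89), np.int32(299), np.int32(17), np.int32(49), np.int32(187)), (np.int32(48), np.int32(327), np.int32(11), np.int32(5), np.int32(24)), (np.int32(60), np.int32(331), np.int32(5), np.int32(3), np.int32(11))]
scene [(np.int32(37), np.int32(0), np.int32(36), np.int32(108), np.int32(1503)), (np.int32(240), np.int32(0), np.int32(16), np.int32(24), np.int32(190)), (np.int32(261), np.int32(0), np.int32(5), np.int32(3), np.int32(12)), (np.int32(258), np.int
[... 296 characters left out ...]
p.int32(5), np.int32(3), np.int32(12)), (np.int32(237), np.int32(46), np.int32(24), np.int32(30), np.int32(263)), (np.int32(261), np.int32(46), np.int32(7), np.int32(5), np.int32(16)), (np.int32(267), np.int32(47), np.int32(10), np.int32(6), np.int32(24)), (np.int32(282), np.int32(46), np.int32(7), np.int32(17), np.int32(73)), (np.int32(289), np.int32(117), np.int32(14), np.int32(13), np.int32(149)), (np.int32(97), np.int32(128), np.int32(19), np.int32(5), np.int32(49)), (np.int32(284), np.int32(136), np.int32(22), np.int32(21), np.int32(334)), (np.int32(213), np.int32(160), np.int32(14), np.int32(20), np.int32(163)), (np.int32(165), np.int32(247), np.int32(28), np.int32(52), np.int32(948))]
```

View pics/final.png

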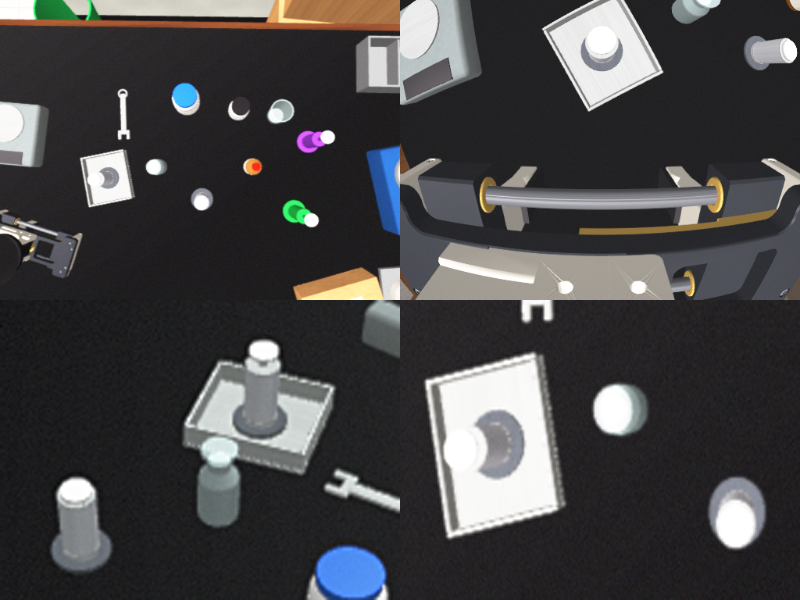

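The final views show B upright in the middle of the tray, with a short length of rod still out. A stands in its original place with its plate on the rim. The start-to-now image difference shows only the dispensers' own changes and the arm. The gripper touches nothing, so I'm handing the job in.

```bash
python3 -c "
from rig import order,robot
print(order.sign_off(), robot.sense()['time_s'])"
```

```text
the job is handed in; nothing more can be done
the job is handed in; nothing more can be done
```

I tried both dispensers. The free one is pushed home where it stood, and the jammed one is upright in the reject tray. The job was handed in; the last clock reading was about 26 s of the 64 s allowed.

- **Free one (A, near the stopper bottle):** the plunger ran at about 2–3 N all the way to a dead stop. I pressed to about 32 N at the stop before backing off. It is still in its original place with its plate on the rim.
- **Jammed one (B, between the green and purple ones):** resistance rose from about 2 to 9 N roughly 4 mm past the jam point, so I eased off there. I gripped it just below the rim, carried it over the bottles and lowered it until the foot touched, about 1.5 N. The last pictures show it upright in the middle of the tray with part of the rod still out.
- **Bystanders:** comparing first and last pictures in both fixed views shows changes only at the two dispensers and the arm.

**Disagreement with the description:** the shut fingertips touched about 28 mm above the reported TCP. I had first called A free too early because of this. I caught it in the pictures, used A's dead stop as the height reference, and worked with that offset from then on.

I did not measure B's final plunger position exactly; it was only judged by eye in the pictures.

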